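# Seal a cold-seal medication card with a sprung sealing pen

## Task

Seal the folded medication card in the blue tray: take the green sealing pen from its holder and, starting at the left end of the fold (the fold is the side away from you), run its sprung tip slowly, at about 5 cm a second, along the plain margin of the upper leaf: towards you down the left edge, along the near edge and back up the right edge to the fold. Press gently but so that the tip visibly yields all the way (about half its travel), so the leaf ends flat, and stay off the foil windows. Then stand the pen fully home in its holder, and leave the other things where they are.

Things in the scene. Friction and masses are not known exactly. Their poses are not given: they have to be found in the camera images.
- sealing_tray: blue plastic sealing tray, fixed, 159 (x) x 223 (y) x 25 mm, holding a white fold-over medication card blisters down. Origin at the centre of its underside; x points to the card's fold (the side away from the robot), y to the left, z up. A 10 mm wide rim stands 3 mm above the closed card.
- card_leaf: upper leaf of the card, white, 136 (x) x 200 (y) mm, with 21 silver foil windows (3 rows of 7) and a pale blue band along the fold; hinged on the fold, standing ajar (near edge up to 50 mm up); a light press closes it and it stays. Origin on the fold at its middle, on the upper face (22 mm above the table); it runs to its own -x, z is its normal
- leaf_edge (a point): middle of the leaf's free (near) edge, on the upper face; its z axis is the leaf's normal. The foil windows cover the tray's x from -45 to 47 mm and y from -78 to 78 mm; the plain margin outside them is 21 to 23 mm wide
- sealing_pen: sealing pen standing upright in its holder: green handle with black rings, 20 mm diameter, 5 to 65 mm above the origin, black collar 29 mm diameter, 5 mm thick, steel shank 14 mm diameter below it, then a sprung plunger with a white 9 mm ball tip. 80 g. Origin on the axis at the collar's underside, which rests on the holder's mouth; z points up to the handle's end.
- pen_tip (a point): lowest point of the ball tip, 58 mm below the pen's origin when unpressed; the tip yields up to 8 mm into the pen, from 1.5 N at first touch to 6.3 N at the end of its travel (half travel: about 4 N)
- pen_holder: fixed holder: grey round foot 80 mm across with a white upright tube, 34 mm outside, 23 mm bore, mouth 75 mm above the table. Origin at the centre of its underside, z up
- holder_mouth (a point): centre of the holder's mouth, 75 mm above the table; with the pen parked the pen's origin lies here (within the bore's play of about 5 mm)
- seam_start (a point): point of the seam line on the closed leaf, left end of the fold, where the stroke begins: 45, 90 mm in the tray's x, y, 22 mm above the table; the seam line runs 10 mm inside the leaf's edge
- seam_left_mid (a point): point of the seam line on the closed leaf, middle of the left edge: -7, 90 mm in the tray's x, y, 22 mm above the table; the seam line runs 10 mm inside the leaf's edge
- seam_left_corner (a point): point of the seam line on the closed leaf, near left corner: -58, 90 mm in the tray's x, y, 22 mm above the table; the seam line runs 10 mm inside the leaf's edge
- seam_near_left (a point): point of the seam line on the closed leaf, quarter point of the near edge, left: -58, 45 mm in the tray's x, y, 22 mm above the table; the seam line runs 10 mm inside the leaf's edge
- seam_near_mid (a point): point of the seam line on the closed leaf, middle of the near edge: -58, 0 mm in the tray's x, y, 22 mm above the table; the seam line runs 10 mm inside the leaf's edge
- seam_near_right (a point): point of the seam line on the closed leaf, quarter point of the near edge, right: -58, -45 mm in the tray's x, y, 22 mm above the table; the seam line runs 10 mm inside the leaf's edge
- seam_right_corner (a point): point of the seam line on the closed leaf, near right corner: -58, -90 mm in the tray's x, y, 22 mm above the table; the seam line runs 10 mm inside the leaf's edge
- seam_right_mid (a point): point of the seam line on the closed leaf, middle of the right edge: -7, -90 mm in the tray's x, y, 22 mm above the table; the seam line runs 10 mm inside the leaf's edge
- seam_end (a point): point of the seam line on the closed leaf, right end of the fold, where the stroke ends: 45, -90 mm in the tray's x, y, 22 mm above the table; the seam line runs 10 mm inside the leaf's edge
- gallipot: small steel bowl, 97 mm across, 66 mm high; bystander; origin at the centre of its underside
- calculator: grey desk calculator lying flat, 150x108x21 mm; bystander; origin at the centre of its underside
- pe_bottle_red: white plastic bottle with a red cap, 72 mm across, 122 mm high; bystander; origin at the centre of its underside
- vial_big2: small glass vial with a teal cap, 33 mm across, 56 mm high; bystander; origin at the centre of its underside
There are look-alikes about, which are no part of the job. There is more than one size of the sealing_pen; the job needs the largest.

How it is judged:
On the way, in this order (a step that is already met when the one before it is completed fails the run):
1. the pen's tip presses (over 2 N) on the margin of the leaf at the left end of the fold, within 11 mm of the seam line point (horizontal distance between pen_tip and seam_start below 0.011 m and contact force between sealing_pen and card_leaf above 2 N), for 0.05 s.
2. the pen's tip presses (over 2 N) on the margin of the leaf at the middle of the left edge, within 11 mm of the seam line point (horizontal distance between pen_tip and seam_left_mid below 0.011 m and contact force between sealing_pen and card_leaf above 2 N), for 0.05 s.
3. the pen's tip presses (over 2 N) on the margin of the leaf at the near left corner, within 11 mm of the seam line point (horizontal distance between pen_tip and seam_left_corner below 0.011 m and contact force between sealing_pen and card_leaf above 2 N), for 0.05 s.
4. the pen's tip presses (over 2 N) on the margin of the leaf at the left part of the near edge, within 11 mm of the seam line point (horizontal distance between pen_tip and seam_near_left below 0.011 m and contact force between sealing_pen and card_leaf above 2 N), for 0.05 s.
5. the pen's tip presses (over 2 N) on the margin of the leaf at the middle of the near edge, within 11 mm of the seam line point (horizontal distance between pen_tip and seam_near_mid below 0.011 m and contact force between sealing_pen and card_leaf above 2 N), for 0.05 s.
6. the pen's tip presses (over 2 N) on the margin of the leaf at the right part of the near edge, within 11 mm of the seam line point (horizontal distance between pen_tip and seam_near_right below 0.011 m and contact force between sealing_pen and card_leaf above 2 N), for 0.05 s.
7. the pen's tip presses (over 2 N) on the margin of the leaf at the near right corner, within 11 mm of the seam line point (horizontal distance between pen_tip and seam_right_corner below 0.011 m and contact force between sealing_pen and card_leaf above 2 N), for 0.05 s.
8. the pen's tip presses (over 2 N) on the margin of the leaf at the middle of the right edge, within 11 mm of the seam line point (horizontal distance between pen_tip and seam_right_mid below 0.011 m and contact force between sealing_pen and card_leaf above 2 N), for 0.05 s.
9. the pen's tip presses (over 2 N) on the margin of the leaf at the right end of the fold, within 11 mm of the seam line point (horizontal distance between pen_tip and seam_end below 0.011 m and contact force between sealing_pen and card_leaf above 2 N), for 0.05 s.
At the end, for the whole second after the job is handed in: The leaf lies flat (within 0.04 rad of level); the pen stands released and at rest in its holder, upright within 0.15 rad, its collar within 5 mm of the mouth's height and 8 mm of its axis (angle between leaf_edge's own z axis and vertical below 0.04 rad and horizontal distance between sealing_pen and holder_mouth below 0.008 m and z of sealing_pen in the frame of pen_holder between 0.07 and 0.08 m and angle between sealing_pen's own z axis and vertical below 0.15 rad and linear speed of sealing_pen below 0.02 m/s); the robot touches nothing.
It fails at once if the leaf is pressed with the pen harder than 20 N (contact force between sealing_pen and card_leaf above 20 N).
It fails at once if the pen presses on the foil windows (over 1 N, tip more than 1 mm inside the window field) (contact force between sealing_pen and card_leaf above 1 N and x of pen_tip in the frame of sealing_tray between -0.044 and 0.046 m and y of pen_tip in the frame of sealing_tray between -0.077 and 0.077 m).
It fails at once if the pen moves faster than 0.12 m/s while pressing on the leaf (over 1 N) (contact force between sealing_pen and card_leaf above 1 N and linear speed of sealing_pen above 0.12 m/s).
It fails at once if a bystander (bowl, calculator, bottle or vial) is shifted by more than 30 mm (distance of any of gallipot, calculator, pe_bottle_red, vial_big2 from where it was at the start of the episode above 0.03 m).
It also fails if it takes over 64 s, if anything falls off the work surface, if the arm or the gripper's body presses on something with over 40 N, if the wrist force passes 120 N, or if a joint passes its speed limit or range.

## Robot

A 6-joint arm with a two-finger parallel gripper is mounted at the origin on a cart in front of the work surface, level with it; the furniture and walls round the work are solid. World frame = base frame: x ahead of the robot, y to its left, z up, the work surface at z = 0. Lengths are in m, angles in rad, forces in N, time in s.
With the tool pointing down it reaches from about 0.325 to 0.9 m from the base axis. Payload 3.5 kg.
Tool frame: the origin (TCP) lies between the finger pads; the fingertips stand 19 mm ahead of it and the grasp point (between the pads) is the TCP (bot.tcp_to_tips is the y of the fingertips in the tool frame, in m); y points along the fingers, x is the direction in which the jaws open and shut, and the axes are right-handed (so a half turn about y gives the same grasp; the last joint's range is limited). The gripper opens to 85 mm and grips with 20 to 120 N. Pads are 22 mm wide; open, the fingers measure 114 mm over their backs; the gripper's body (76 mm by 85 mm) begins 54 mm behind the grasp point. The pads swing forward as they close: fully open they stand 13 mm farther back than shut.
Start: joints at [1.087, 0.276, -0.026, 1.268, 0, 1.467], TCP at [0.232, 0.58, 0.25] pointing down, gripper open.
Joint ranges: [-3.12, 3.12], [-0.85, 1.88], [-1.08, 1.24], [-1.95, 2.15], [-1.57, 1.53], [-3.14, 3.14]. Speed limits (rad/s): [2.57, 2.57, 3.14, 3.14, 3.14, 3.14].

## Interface

Orientations are given as a 3x3 rotation matrix whose columns are the frame's x, y, z axes.
In Python, from cell import bot gives the robot as it stands.
- The arm moves only by the shell command python3 -m jog 'ROWS' [FORCE]. ROWS is JSON, a list of rows, each a list of 3 entries, a list of its own where there are three numbers: the finger opening in mm, from 0 to 85.4, then the shift along the world's x, y, z in mm, then the turn about the world's z in rad. In form: [[jaw, [dx, dy, dz], twist], ...]. A call has 1 to 12 rows; each row is the pose to reach, as a shift and turn from the pose measured when the call began; what a row does not reach only later rows make up. A row lasts 1/12 s, in which the tool goes at most 41.7 mm and 7.16 degrees, less where a joint would pass 70% of its speed; a pose out of reach is approached as far as the arm can. A call with a gripper value outside its range is refused whole. The fingers move at their own pace and stop on an object; FORCE is the grip in N (left out, the last holds). Time passes only in rows, so rows that repeat a pose let the fingers close. It gives the time, the measured TCP pose, the force and the opening at its end, in the units of the state.
- bot.read_state(): the state, without advancing time (a new reading comes with each control period).
- bot.grab_frame(name): name is "side" or "top"; returns the picture (384x512x3 uint8, red, green, blue); there is no depth.
- bot.calibration(name): a dict with "intrinsics" (3x3 intrinsics, pixels), "D" ([k1, k2, p1, p2, k3] as OpenCV has them; the pictures are not rectified), "origin" and "attitude" of the camera in the world. Camera axes: x right, y down, z forward; pixel columns grow to the right and rows downward; lengths in m; the calibration is good to about 2 mm. A picture is of the moment at which its call begins. calibration takes no time and is no camera call.
- bot.hand_in(): hands the job in, once; it reports no verdict.
Trained networks look in the newest picture that a camera, given by its name, has taken for a name from the list of things; names that differ only in an ending like _2 or _b are one class to them, and where a whole thing is asked for, a point or a joint stands for the part that bears it (a point fixed in the world has none). Each returns a list of dicts, best first, with "p" (0 to 1); they miss things now and then, are a little off and sometimes report something else, mostly with a low value. They report only what shows in the picture. A call takes as long as a camera call. They do not tell look-alikes from the thing itself.
- bot.spot_in(camera, name): "at" ([row, column] in pixels, amid what is visible of it).
The state is a dict: "clock": time; "q": joint angles; "qvel": joint speeds; "effort": joint torques, N m; "tool_pos": TCP position; "ee_rot": TCP orientation; "ft_force": force on the tool from outside, world axes, zero at the start; "ft_torque": the same for the moment, N m; "grip_width": finger opening in m.
Only numpy, scipy, OpenCV 4.12 (cv2) and the standard library are available. Lean on these libraries where they do the work, as an engineer would, in place of code of your own. Each camera call takes 0.05 s, during which the arm holds its last target. There are 200 camera calls.

## Working session

There is one attempt and no reset: what is moved stays moved. The work goes in short steps, Python scripts to look and compute and a shell command to move; the robot and the scene stay as the last step left them, time stands still between calls to the robot, and variables do not carry over. Pictures are saved under pics/ and viewed, about 8 in all and at most 12, crops included, and the job is handed in when it is done.

```bash
mkdir -p pics
cat > h.py <<'E'
from cell import bot
import numpy as np, cv2
def cal(n):
    c=bot.calibration(n); return np.array(c["intrinsics"],float),np.array(c["D"],float),np.array(c["origin"],float),np.array(c["attitude"],float)
def ray(n,rc):
    K,D,o,R=cal(n)
    p=cv2.undistortPoints(np.array([[[rc[1],rc[0]]]],float),K,D)[0,0]
    return o,R@np.array([p[0],p[1],1])
def at_z(n,rc,z):
    o,d=ray(n,rc); return o+d*(z-o[2])/d[2]
def proj(n,P):
    K,D,o,R=cal(n)
    X=(np.atleast_2d(P)-o)@R
    q=cv2.projectPoints(X.reshape(-1,1,3),np.zeros(3),np.zeros(3),K,D)[0].reshape(-1,2)
    return q[:,::-1]
def tri(a,b):
    (o1,d1),(o2,d2)=ray(*a),ray(*b)
    d1=d1/np.linalg.norm(d1);d2=d2/np.linalg.norm(d2)
    s=np.linalg.lstsq(np.c_[d1,-d2],o2-o1,rcond=None)[0]
    p,q=o1+s[0]*d1,o2+s[1]*d2
    return (p+q)/2,np.linalg.norm(p-q)
E
python3 - <<'E'
from h import *
np.set_printoptions(precision=4,suppress=True)
for n in("side","top"):
    f=bot.grab_frame(n); cv2.imwrite(f"pics/{n}0.png",f[:,:,::-1])
    print(n,cal(n)[2],cal(n)[3].tolist(), cal(n)[0][0,0])
    for k in("sealing_pen","pen_holder","sealing_tray","card_leaf","leaf_edge","holder_mouth","pe_bottle_red","vial_big2","gallipot","calculator"):
        print(k,[(np.round(d["at"]).tolist(),round(d["p"],2)) for d in bot.spot_in(n,k)][:5])
print(bot.read_state())
E
```

```text
side [0.5037 1.018  0.6462] [[-0.9992157656359286, 0.003747609732756937, 0.03941838563279792], [-0.03152913124154226, 0.5269241413627413, -0.8493273003573423], [-0.023953446260582795, -0.8499040561560043, -0.5263927504647197]] 403.90480848958197
sealing_pen [([233.0, 219.0], 0.69), ([232.0, 311.0], 0.56), ([228.0, 258.0], 0.5)]
pen_holder [([262.0, 265.0], 0.84)]
sealing_tray [([206.0, 259.0], 0.76)]
card_leaf [([203.0, 257.0], 0.81)]
leaf_edge [([202.0, 258.0], 0.68)]
holder_mouth [([259.0, 258.0], 0.96)]
pe_bottle_red [([276.0, 179.0], 0.83), ([263.0, 261.0], 0.66), ([203.0, 258.0], 0.45)]
vial_big2 [([282.0, 222.0], 0.64)]
gallipot [([153.0, 269.0], 0.86)]
calculator [([281.0, 321.0], 0.61)]
top [0.2655 0.0746 1.3463] [[0.02775843130849023, -0.9754415680495032, 0.2185022123741962], [-0.9996054196725112, -0.02802680373998138, 0.0018716926734379782], [0.004298191786678217, -0.21846795095218674, -0.9758346581025485]] 385.66237204863836
sealing_pen [([192.0, 195.0], 0.39)]
pen_holder [([198.0, 202.0], 0.57)]
sealing_tray [([192.0, 261.0], 0.89)]
card_leaf [([194.0, 257.0], 0.2)]
leaf_edge [([188.0, 259.0], 0.58)]
holder_mouth [([197.0, 198.0], 0.58), ([193.0, 258.0], 0.45)]
pe_bottle_red [([147.0, 176.0], 0.89)]
vial_big2 [([173.0, 170.0], 0.42)]
gallipot [([204.0, 346.0], 0.82)]
calculator [([236.0, 178.0], 0.75)]
{'clock': 1.1, 'q': array([ 1.0866,  0.2764, -0.0264,  1.268 , -0.    ,  1.4674]), 'qvel': array([ 0.0005,  0.0014, -0.002 , -0.0006, -0.001 , -0.0005]), 'effort': array([  0.0003, -44.5504,  29.557 ,   0.001 ,  -0.0002,   0.    ]), 'tool_pos': array([0.2323, 0.5802, 0.2503]), 'ee_rot': array([[ 0.3717,  0.0001, -0.9284],
       [ 0.9284,  0.    ,  0.3717],
       [ 0.    , -1.    , -0.    ]]), 'ft_force': array([-0.0009,  0.3526, -0.2371]), 'ft_torque': array([ 0.0216,  0.0108, -0.0142]), 'grip_width': 0.08552143072560552}
```

Run:
```python
import cv2,numpy as np
a=cv2.imread("pics/side0.png")[120:340,130:390]; b=cv2.imread("pics/top0.png")[110:270,130:390]
cv2.imwrite("pics/s0c.png",cv2.resize(a,None,fx=3,fy=2.7,interpolation=cv2.INTER_CUBIC)); cv2.imwrite("pics/t0c.png",cv2.resize(b,None,fx=3,fy=3,interpolation=cv2.INTER_CUBIC))
```

```text
(no output)
```

View pics/s0c.png

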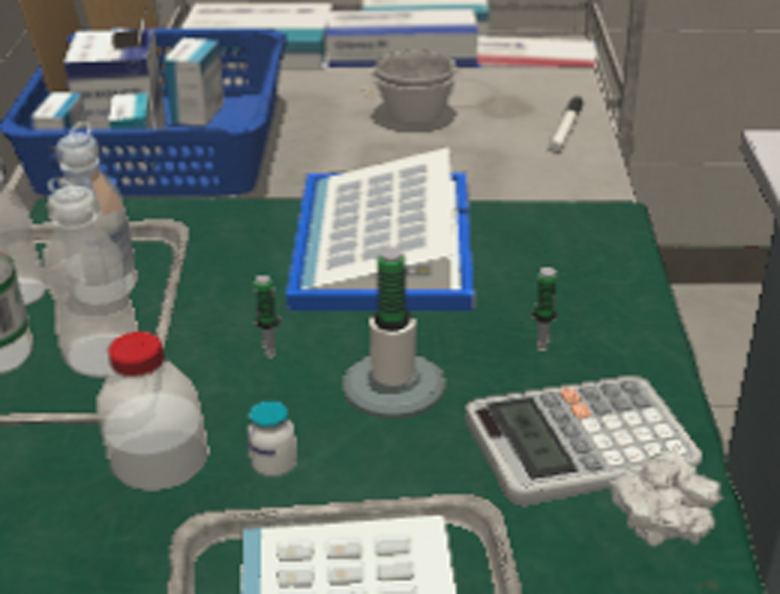

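View pics/t0c.png

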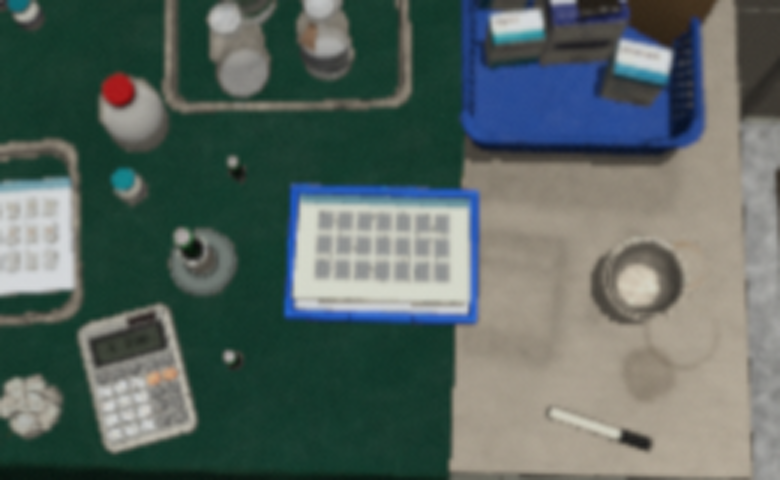

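The side picture shows three green pens. The two thin ones, at (233,219) and (232,311), stand loose. The thick one stands in the holder, with its handle at about (227,260) and (191,193) in the top view. That one is the largest and stands in its holder, so it is the one meant. The crop already confirms this. The tray sits at about (206,259) in the side view. Next I measure.

```bash
cat > fit.py <<'E'
from h import *
from scipy.optimize import minimize
from scipy.ndimage import label
ims={n:cv2.imread(f"pics/{n}0.png") for n in("side","top")}
def sil(n,P):
    h=cv2.convexHull(proj(n,P)[:,::-1].astype(np.float32)); S=8
    m=np.zeros((384*2,512*2),np.uint8); cv2.fillConvexPoly(m,np.round((h*2+.5)*16).astype(np.int32),255,shift=4)
    return cv2.resize(m,(512,384),interpolation=cv2.INTER_AREA)/255.
def box(p):
    c,s=np.cos(p[2]),np.sin(p[2]); return np.array([[p[0]+c*a-s*b,p[1]+s*a+c*b,z] for a in(-.0795,.0795) for b in(-.1115,.1115) for z in(0,.025)])
masks={}
for n,seeds in(("top",(193,261)),("side",(206,259))):
    hsv=cv2.cvtColor(ims[n],cv2.COLOR_BGR2HSV); m=((hsv[...,0]>105)&(hsv[...,0]<125)&(hsv[...,1]>150)&(hsv[...,2]>60))
    w=np.zeros_like(m); r,c=seeds; w[r-45:r+45,c-50:c+50]=1; m&=w
    l,k=label(m); big=np.argmax(np.bincount(l.ravel())[1:])+1; m=l==big
    pts=np.argwhere(m)[:,::-1].astype(np.int32)
    o=np.zeros((384,512),np.uint8); cv2.fillConvexPoly(o,cv2.convexHull(pts.reshape(-1,1,2)),1); masks[n]=o
    print(n,m.sum(),pts.min(0),pts.max(0))
p0=at_z("top",(193,261),.025)
for names in(("top",),("side",),("top","side")):
    f=lambda p:sum(np.abs(sil(n,box(p))-masks[n]).sum() for n in names)
    r=minimize(f,[p0[0],p0[1],0],method="Nelder-Mead",options=dict(initial_simplex=[[p0[0]+a,p0[1]+b,g] for a,b,g in((0,0,0),(.02,0,.03),(0,.02,-.05),(.01,-.02,.05))]))
    print(names,r.x.round(4),r.fun)
a,b=("side",(213.9,260.5)),("top",(188.6,190.8))
print("pen end",tri(a,b),at_z(*a,.140),at_z(*b,.14))
print("mouth/foot: side",at_z("side",(262,265),.03),at_z("side",(259,258),.06))
E
python3 fit.py
```

```text
top 506 [225 171] [288 217]
side 381 [225 185] [255 234]
('top',) [ 0.5408  0.0953 -0.0341] 114.56078431372548
('side',) [0.5704 0.082  0.0433] 2070.4745098039216
('top', 'side') [ 0.542   0.0944 -0.0324] 2301.521568627451
pen end (array([0.52607664, 0.30587102, 0.14334977]), np.float64(0.0005658778955131711)) [0.52650631 0.30101978 0.14      ] [0.52651372 0.30653418 0.14      ]
mouth/foot: side [0.51752989 0.33311725 0.03      ] [0.53211034 0.35689899 0.06      ]
```

```bash
sed -i 's/l,k=label(m);.*$/l,k=label(m); cnt=np.bincount(l.ravel()); cnt[0]=0; m=np.isin(l,np.where(cnt>15)[0]); m\&=(n=="top")|(np.arange(512)[None]>223)/' fit.py
cat >> fit.py <<'E'
print("foot",at_z("side",(262.2,261.3),.005),at_z("top",(197.3,197.7),.005))
for n in ims:
    im=cv2.resize(ims[n],None,fx=4,fy=4,interpolation=cv2.INTER_CUBIC)
    for P in box(r.x): q=proj(n,P)[0]; cv2.circle(im,(int(q[1]*4+2),int(q[0]*4+2)),4,(0,0,255),1)
    H=at_z("top",(197.3,197.7),.005)
    for rad,z in((.04,.005),(.017,.075),(.0001,.14)):
        P=np.array([[H[0]+rad*np.cos(t),H[1]+rad*np.sin(t),z] for t in np.linspace(0,6.28,24)])
        for q in proj(n,P): cv2.circle(im,(int(q[1]*4+2),int(q[0]*4+2)),2,(0,255,255),-1)
    ims[n]=im
cv2.imwrite("pics/ov.png",np.hstack([ims["side"][165*4:285*4,210*4:310*4],ims["top"][150*4:270*4,165*4:265*4][:, :400]]))
E
python3 fit.py
```

```text
top 781 [225 148] [310 217]
side 698 [225 184] [287 234]
('top',) [ 0.5467  0.0924 -0.0167] 1630.5803921568627
('side',) [ 0.5411  0.0831 -0.0091] 148.37647058823526
('top', 'side') [ 0.542   0.0831 -0.003 ] 1831.164705882353
pen end (array([0.52607664, 0.30587102, 0.14334977]), np.float64(0.0005658778955131711)) [0.52650631 0.30101978 0.14      ] [0.52651372 0.30653418 0.14      ]
mouth/foot: side [0.51752989 0.33311725 0.03      ] [0.53211034 0.35689899 0.06      ]
foot [0.52675509 0.3060544  0.005     ] [0.52487482 0.30581503 0.005     ]
```

View pics/ov.png

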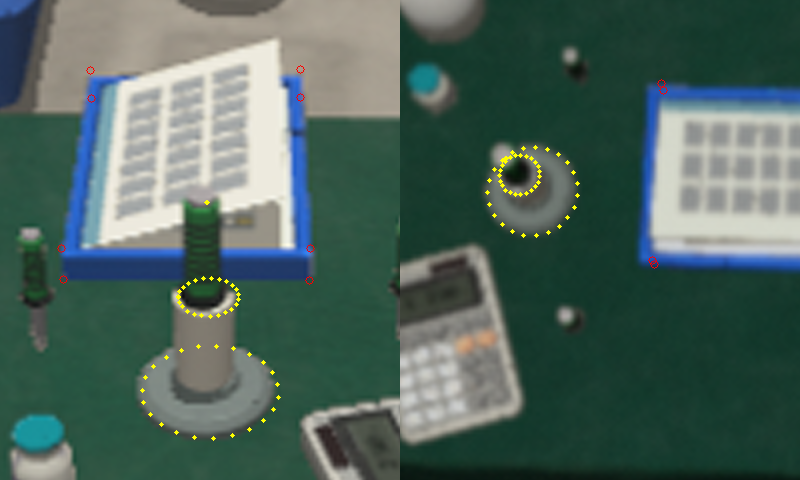

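Run:
```python
src=open('fit.py').read().split("masks={}")[0]; exec(src)
np.set_printoptions(precision=4,suppress=True)
fr=[]
for n,(r0,c0,r1,c1,k) in dict(side=(165,215,245,305,6),top=(160,215,225,300,6)).items():
    im=cv2.resize(ims[n],None,fx=k,fy=k,interpolation=cv2.INTER_CUBIC)
    for p,col in(([.5408,.0953,-.034],(0,0,255)),([.5411,.0831,-.009],(0,255,255))):
        for q in proj(n,box(p)): cv2.circle(im,(int(q[1]*k+k/2),int(q[0]*k+k/2)),4,col,1)
    fr.append(im[r0*k:r1*k,c0*k:c1*k])
w=max(f.shape[1] for f in fr); fr=[cv2.copyMakeBorder(f,0,0,0,w-f.shape[1],0) for f in fr]
o=np.vstack(fr); print(o.shape); cv2.imwrite("pics/ov2.png",cv2.resize(o,None,fx=.68,fy=.68,interpolation=cv2.INTER_AREA))
```

```text
(870, 540, 3)
```

View pics/ov2.png

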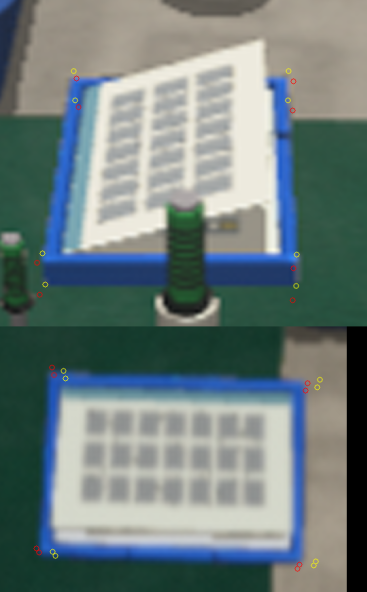

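Run:
```python
from h import *
np.set_printoptions(precision=4,suppress=True)
S=[(184.1,232.6),(184.1,285.6),(229.2,225.8),(228.2,287.8)]
T=[(171.8,227.3),(173.5,290),(215.6,224.8),(217.6,288.5)]
for n,L in(("side",S),("top",T)):
    P=np.array([at_z(n,(r-.4,c-.4),.025)[:2] for r,c in L]); print(n,P.tolist(),P.mean(0))
print("side bottom left edge z0",at_z("side",(234.8,225.8),0),at_z("side",(235,287.8),0))
def poly(n,z,hx,hy): pass
```

```text
side [[0.619835126619066, -0.019060661975757398], [0.46104571966231805, -0.01773132024480617], [0.6194732714327563, 0.20348810881900758], [0.46233606010795286, 0.19932519123088388]] [0.5407 0.0915]
top [[0.6174455651083062, 0.20478880306173047], [0.6176295164658754, -0.017523172543682033], [0.4606986216855752, 0.20594847985719683], [0.46000697835623494, -0.014309281751273148]] [0.5389 0.0947]
side bottom left edge z0 [0.6207 0.1962 0.    ] [0.4607 0.1969 0.    ]
```

```bash
python3 -m jog '[[60,[30,-28,0],0.1],[60,[60,-56,0],0.2],[60,[90,-84,0],0.3],[60,[120,-112,0],0.38],[60,[150,-140,0],0.38],[60,[180,-168,0],0.38],[60,[210,-196,0],0.38],[60,[240,-224,-10],0.38],[60,[270,-252,-30],0.38],[60,[294,-274,-50],0.38],[60,[294,-274,-60],0.38],[60,[294,-274,-60],0.38]]' 80
python3 - <<'E'
from h import *
f=bot.grab_frame("side"); s=bot.read_state(); print(s["clock"],s["tool_pos"],s["ee_rot"].round(3).tolist(),s["ft_force"])
cv2.imwrite("pics/side1.png",f[:,:,::-1]); cv2.imwrite("pics/s1c.png",cv2.resize(f[150:290,190:330,::-1],None,fx=4,fy=4,interpolation=cv2.INTER_CUBIC))
E
```

```text
clock: 2.1
tool_pos: [0.5256, 0.3038, 0.1869]
ee_rot: [[0.004, -0.006, -1.0], [1.0, -0.002, 0.004], [-0.002, -1.0, 0.006]]
ft_force: [-1.0, 0.1, 0.3]
grip_width: 0.0604
2.15 [0.52533682 0.30514577 0.18854598] [[0.002, -0.004, -1.0], [1.0, -0.001, 0.002], [-0.001, -1.0, 0.004]] [-0.20000011  1.00668629  0.16923557]
```

View pics/s1c.png

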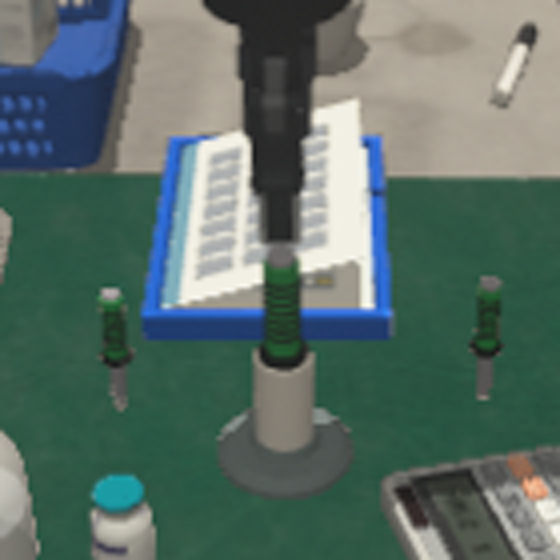

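The finger is at column 279 of the crop and the pen at 281, so they are lined up. The two thin pens are well clear. Now down and grip.

```bash
python3 -m jog '[[60,[1,1,-25],0],[60,[1,1,-50],0],[60,[1,1,-70],0],[60,[1,1,-80],0],[60,[1,1,-80],0],[40,[1,1,-80],0],[10,[1,1,-80],0],[10,[1,1,-80],0],[10,[1,1,-80],0],[10,[1,1,-80],0],[10,[1,1,-80],0],[10,[1,1,-80],0]]' 80
python3 -m jog '[[10,[0,0,0],0],[10,[0,0,8],0],[10,[0,0,22],0],[10,[0,0,40],0],[10,[0,0,60],0],[10,[0,0,75],0],[10,[0,0,82],0],[10,[0,0,85],0],[10,[0,0,85],0],[10,[0,0,85],0]]' 80
python3 - <<'E'
from h import *
f=bot.grab_frame("side"); t=bot.grab_frame("top"); s=bot.read_state(); print(s["clock"],s["tool_pos"],s["ee_rot"].round(3).tolist(),s["ft_force"],s["grip_width"])
cv2.imwrite("pics/side2.png",f[:,:,::-1]); cv2.imwrite("pics/top2.png",t[:,:,::-1]);cv2.imwrite("pics/s2c.png",cv2.resize(f[150:290,190:330,::-1],None,fx=4,fy=4,interpolation=cv2.INTER_CUBIC))
p=s["tool_pos"]; print("expected tip px",proj("side",p+[0,0,-.033-.058]))
E
```

```text
clock: 3.15
tool_pos: [0.5277, 0.307, 0.1107]
ee_rot: [[0.002, -0.001, -1.0], [1.0, 0.001, 0.002], [0.001, -1.0, 0.001]]
ft_force: [-0.4, 1.2, 6.4]
grip_width: 0.0178
clock: 3.98
tool_pos: [0.5271, 0.3066, 0.1949]
ee_rot: [[0.003, -0.002, -1.0], [1.0, 0.0, 0.003], [0.0, -1.0, 0.002]]
ft_force: [-0.6, 0.4, -1.9]
grip_width: 0.0184
4.0833 [0.5268093  0.30652459 0.1942813 ] [[0.003, -0.003, -1.0], [1.0, -0.0, 0.003], [-0.0, -1.0, 0.003]] [-1.28377112  1.18307994  0.09007137] 0.018129760987961246
expected tip px [[228.93160891 260.5885587 ]]
```

View pics/s2c.png

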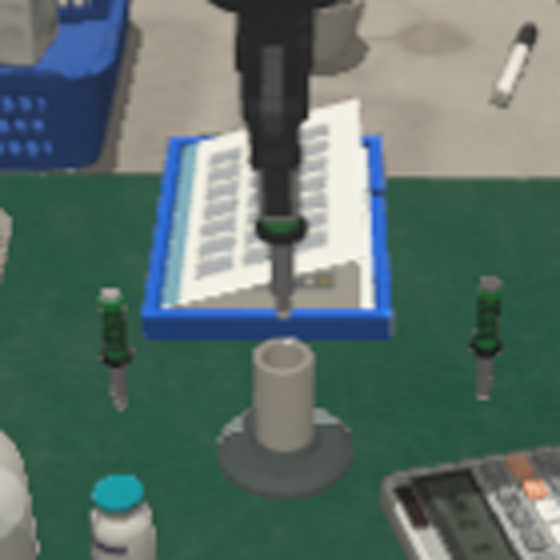

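The pen is held upright. Its tip shows at about (229,261), where I predicted it at (228.9,260.6). Next I go above the seam start.

```bash
python3 -m jog '[[10,[5,-12,0],0],[10,[15,-32,0],0],[10,[28,-60,0],0],[10,[40,-88,-5],0],[10,[50,-108,-12],0],[10,[55,-118,-22],0],[10,[58,-123,-30],0],[10,[58,-123,-38],0],[10,[58,-123,-44],0],[10,[58,-123,-46],0],[10,[58,-123,-46],0]]' 80
python3 - <<'E'
from h import *
f=bot.grab_frame("side"); t=bot.grab_frame("top"); s=bot.read_state(); print(s["clock"],s["tool_pos"],s["ft_force"],s["grip_width"])
for n,g in(("side",f),("top",t)): cv2.imwrite(f"pics/{n}3.png",g[:,:,::-1])
p=s["tool_pos"]; print("tip px",proj("side",p+[0,0,-.092]),proj("side",[.54+.045,.093+.09,.022]))
print("mouth",at_z("side",(238.2-.4,261-.4),.075))
a=cv2.resize(f[165:245,215:305,::-1],None,fx=6,fy=6,interpolation=cv2.INTER_CUBIC)
# rim-inner & margins overlay
for x,y in((.045,.09),(.0795,.1115),(-.0795,.1115)):
    q=proj("side",[.54+x,.093+y,.025])[0]; cv2.circle(a,(int((q[1]-215)*6+3),int((q[0]-165)*6+3)),4,(0,0,255),1)
cv2.imwrite("pics/s3c.png",a)
E
```

```text
clock: 5.0
tool_pos: [0.5835, 0.1844, 0.1471]
ee_rot: [[0.001, -0.006, -1.0], [1.0, -0.0, 0.001], [-0.0, -1.0, 0.006]]
ft_force: [-0.3, 0.5, -2.2]
grip_width: 0.0183
5.1 [0.58457078 0.18449663 0.14842377] [-0.30243789 -0.36548819 -0.29270571] 0.018134285957705148
tip px [[214.35212688 239.03553318]] [[224.91752379 239.5117962 ]]
mouth [0.52733068 0.30235626 0.075     ]
```

View pics/s3c.png

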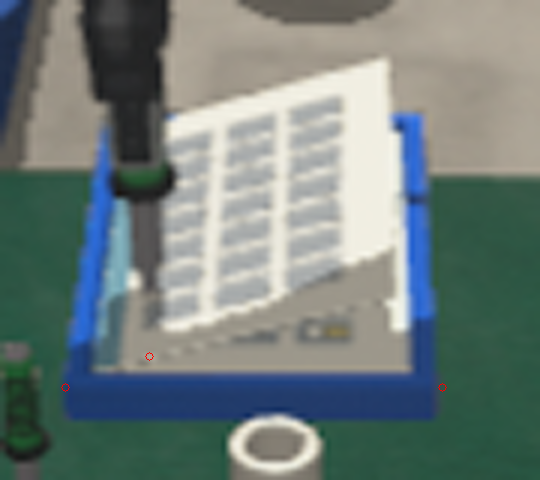

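The tip shows at crop (148,300), that is pixel (215,239), as predicted. The seam start and rim overlays agree with the tray to about 2 mm. Now I press down slowly.

```bash
python3 -m jog '[[10,[1,0,-5],0],[10,[1,0,-10],0],[10,[1,0,-15],0],[10,[1,0,-19],0],[10,[1,0,-22],0],[10,[1,0,-25],0],[10,[1,0,-28],0],[10,[1,0,-31],0],[10,[1,0,-33],0],[10,[1,0,-34],0],[10,[1,0,-34],0],[10,[1,0,-34],0]]' 80
python3 - <<'E'
from cell import bot
import numpy as np,cv2
F=[]
for i in range(6):
    f=bot.grab_frame("side" if i%2 else "top"); cv2.imwrite(f"pics/c4_{i}.png",f[:,:,::-1]); s=bot.read_state(); F.append(s["ft_force"])
print(s["clock"],s["tool_pos"],np.mean(F,0),np.std(F,0))
E
```

```text
clock: 6.1
tool_pos: [0.5856, 0.1845, 0.1146]
ee_rot: [[0.001, -0.003, -1.0], [1.0, -0.0, 0.001], [-0.0, -1.0, 0.003]]
ft_force: [-0.1, -0.8, 1.7]
grip_width: 0.0187
6.4 [0.58560658 0.18447998 0.11455603] [-0.59600084 -0.3279685   1.65719245] [0.53000253 0.45755696 0.57455113]
```

Contact is about 2.5 N once the pen's weight is allowed for. I go 2.5 mm deeper for half travel, about 4 N, and start down the left edge.

```bash
python3 -m jog '[[10,[0,0,-1],0],[10,[0,0,-2.5],0],[10,[0,0,-3],0],[10,[0,0,-3],0]]' 80
python3 - <<'E'
from cell import bot
import numpy as np,cv2
F=[]
for i in range(8):
    f=bot.grab_frame("side" if i%2 else "top"); s=bot.read_state(); F.append(s["ft_force"])
    if i>5: cv2.imwrite(f"pics/c5_{i}.png",f[:,:,::-1])
print(s["clock"],s["tool_pos"],np.mean(F,0),np.std(F,0))
f=cv2.imread("pics/c5_7.png"); cv2.imwrite("pics/s5c.png",cv2.resize(f[165:245,215:305],None,fx=6,fy=6,interpolation=cv2.INTER_CUBIC))
E
```

```text
clock: 6.73
tool_pos: [0.5857, 0.1845, 0.1116]
ee_rot: [[0.001, -0.003, -1.0], [1.0, -0.0, 0.001], [-0.0, -1.0, 0.003]]
ft_force: [-0.9, -0.2, 2.5]
grip_width: 0.0181
7.1333 [0.58566994 0.18449299 0.11164966] [-0.97627158 -0.48471749  3.05084386] [0.51688778 0.35690589 0.4921973 ]
```

View pics/s5c.png

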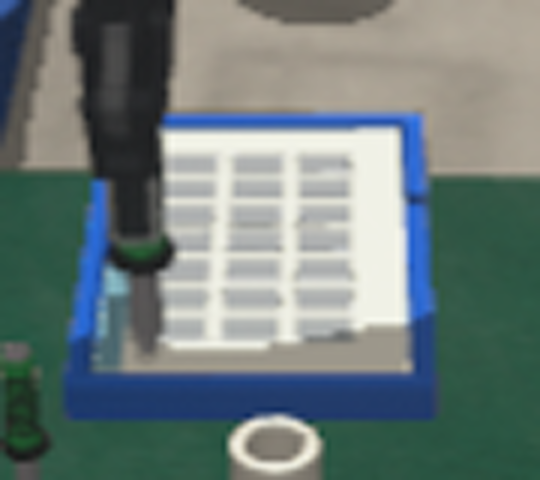

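The leaf is flat. The tip sits at about crop (148,355), on the margin at the left end of the fold, with about 4 N. Now I stroke at 4 mm per row.

```bash
python3 -m jog '[[10,[-3,0,0],0],[10,[-7,0,0],0],[10,[-11,0,0],0],[10,[-15,0,0],0],[10,[-19,0,0],0],[10,[-23,0,0],0],[10,[-27,0,0],0],[10,[-31,0,0],0],[10,[-35,0,0],0],[10,[-39,0,0],0],[10,[-43,0,0],0],[10,[-47,0,0],0]]' 80
```

```text
clock: 8.13
tool_pos: [0.5383, 0.1845, 0.1117]
ee_rot: [[0.001, -0.003, -1.0], [1.0, -0.0, 0.001], [-0.0, -1.0, 0.003]]
ft_force: [2.4, 0.1, 3.9]
grip_width: 0.0182
```

```bash
python3 -m jog '[[10,[-4,0,0],0],[10,[-8,0,0],0],[10,[-12,0,0],0],[10,[-16,0,0],0],[10,[-20,0,0],0],[10,[-24,0,0],0],[10,[-28,0,0],0],[10,[-32,0,0],0],[10,[-36,0,0],0],[10,[-40,0,0],0],[10,[-44,0,0],0],[10,[-48,0,0],0]]' 80
python3 -m jog '[[10,[-4,0,0],0],[10,[-7,0,0],0],[10,[-8,0,0],0],[10,[-8,0,0],0],[10,[-8,-3,0],0],[10,[-8,-7,0],0],[10,[-8,-11,0],0],[10,[-8,-15,0],0],[10,[-8,-19,0],0],[10,[-8,-23,0],0],[10,[-8,-27,0],0],[10,[-8,-31,0],0]]' 80
python3 - <<'E'
from h import *
f=bot.grab_frame("side"); s=bot.read_state(); print(s["ft_force"])
cv2.imwrite("pics/s6c.png",cv2.resize(f[165:245,215:305,::-1],None,fx=6,fy=6,interpolation=cv2.INTER_CUBIC))
E
```

```text
clock: 9.13
tool_pos: [0.4899, 0.1845, 0.1117]
ee_rot: [[0.001, -0.003, -1.0], [1.0, -0.0, 0.001], [-0.0, -1.0, 0.003]]
ft_force: [2.1, 0.7, 3.0]
grip_width: 0.0183
clock: 10.13
tool_pos: [0.4818, 0.153, 0.1116]
ee_rot: [[0.001, -0.003, -1.0], [1.0, -0.0, 0.001], [-0.0, -1.0, 0.003]]
ft_force: [-0.3, 2.4, 3.5]
grip_width: 0.0181
[-0.41613219 -1.25887703  3.77363959]
```

View pics/s6c.png

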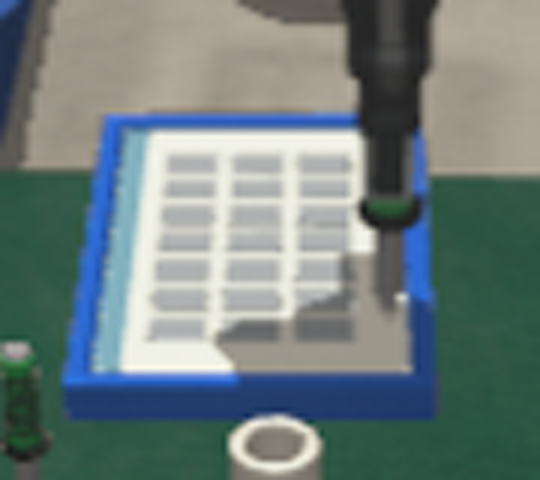

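The leaf is flat and the tip is in the middle of the near margin, at crop (390,308), between the windows at column 353 and the rim at 410. I nudge x by +1.5 mm and carry on.

```bash
python3 -m jog '[[10,[0.5,-4,0],0],[10,[1,-8,0],0],[10,[1.5,-12,0],0],[10,[1.5,-16,0],0],[10,[1.5,-20,0],0],[10,[1.5,-24,0],0],[10,[1.5,-28,0],0],[10,[1.5,-32,0],0],[10,[1.5,-36,0],0],[10,[1.5,-40,0],0],[10,[1.5,-44,0],0],[10,[1.5,-48,0],0]]' 80
python3 -m jog '[[10,[0,-4,0],0],[10,[0,-8,0],0],[10,[0,-12,0],0],[10,[0,-16,0],0],[10,[0,-20,0],0],[10,[0,-24,0],0],[10,[0,-28,0],0],[10,[0,-32,0],0],[10,[0,-36,0],0],[10,[0,-40,0],0],[10,[0,-44,0],0],[10,[0,-48,0],0]]' 80
python3 -m jog '[[10,[0,-4,0],0],[10,[0,-8,0],0],[10,[0,-12,0],0],[10,[0,-16,0],0],[10,[0,-20,0],0],[10,[0,-24,0],0],[10,[0,-28,0],0],[10,[0,-32,0],0],[10,[0,-36,0],0],[10,[0,-39,0],0],[10,[0,-41,0],0],[10,[0,-41,0],0]]' 80
python3 - <<'E'
from h import *
f=bot.grab_frame("side"); t=bot.grab_frame("top"); s=bot.read_state(); print(s["tool_pos"],s["ft_force"])
a=cv2.resize(f[165:245,215:305,::-1],None,fx=5,fy=5,interpolation=cv2.INTER_CUBIC);b=cv2.resize(t[155:235,215:285,::-1],None,fx=5,fy=5,interpolation=cv2.INTER_CUBIC)
cv2.imwrite("pics/s7c.png",np.hstack([a,b]))
E
```

```text
clock: 11.18
tool_pos: [0.4833, 0.1036, 0.1116]
ee_rot: [[0.002, -0.003, -1.0], [1.0, -0.002, 0.002], [-0.002, -1.0, 0.003]]
ft_force: [-0.4, 3.2, 2.9]
grip_width: 0.0183
clock: 12.18
tool_pos: [0.4833, 0.0552, 0.1116]
ee_rot: [[0.002, -0.003, -1.0], [1.0, -0.002, 0.002], [-0.002, -1.0, 0.003]]
ft_force: [-0.6, 2.0, 3.2]
grip_width: 0.0183
clock: 13.18
tool_pos: [0.4832, 0.0133, 0.1116]
ee_rot: [[0.002, -0.003, -1.0], [1.0, -0.004, 0.002], [-0.004, -1.0, 0.003]]
ft_force: [0.9, -0.3, 3.3]
grip_width: 0.0185
[0.48326771 0.01337348 0.11159682] [-0.51844194 -0.32564431  2.18721099]
```

View pics/s7c.png

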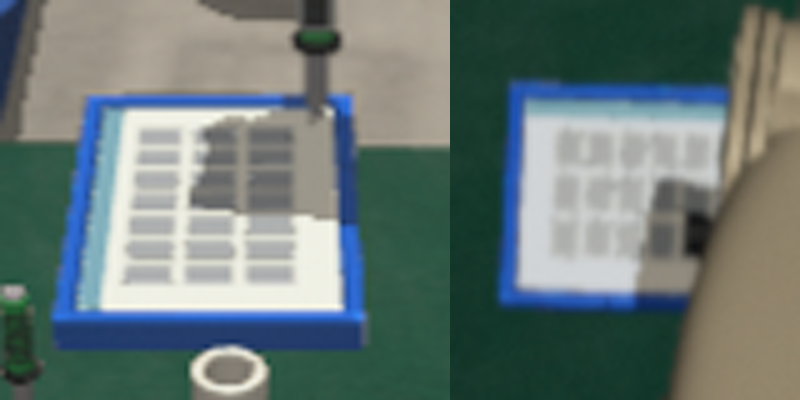

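The tip is at crop (317,120), short of the far margin's middle. The windows end at about row 129 and the leaf's edge is at about row 109. I go 7.5 mm further and then up the right edge.

```bash
python3 -m jog '[[10,[0,-3,0],0],[10,[0,-6,0],0],[10,[0,-7.5,0],0],[10,[0,-7.5,0],0],[10,[3,-7.5,0],0],[10,[7,-7.5,0],0],[10,[11,-7.5,0],0],[10,[15,-7.5,0],0],[10,[19,-7.5,0],0],[10,[23,-7.5,0],0],[10,[27,-7.5,0],0],[10,[31,-7.5,0],0]]' 80
python3 - <<'E'
from h import *
f=bot.grab_frame("side"); s=bot.read_state(); print(s["tool_pos"],s["ft_force"])
cv2.imwrite("pics/s8c.png",cv2.resize(f[175:215,225:305,::-1],None,fx=8,fy=8,interpolation=cv2.INTER_CUBIC))
E
```

```text
clock: 14.28
tool_pos: [0.5147, 0.0059, 0.1115]
ee_rot: [[0.002, -0.003, -1.0], [1.0, -0.004, 0.002], [-0.004, -1.0, 0.003]]
ft_force: [-2.9, -0.5, 3.1]
grip_width: 0.0183
[0.51596188 0.005837   0.11176178] [-0.10444834  0.4295218   2.70894463]
```

View pics/s8c.png

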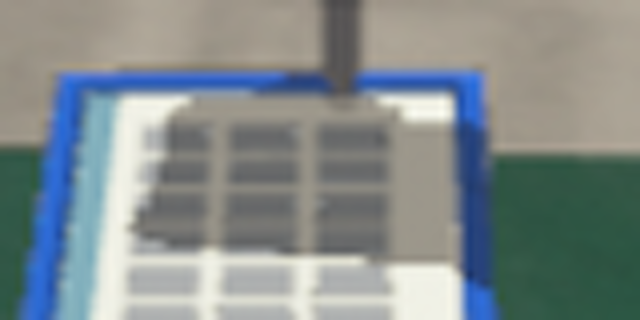

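The tip is at crop (343,103), between the leaf's edge at row 92 and the windows at row 123, so it is mid-margin. I finish the right edge and lift.

```bash
python3 -m jog '[[10,[4,0,0],0],[10,[8,0,0],0],[10,[12,0,0],0],[10,[16,0,0],0],[10,[20,0,0],0],[10,[24,0,0],0],[10,[28,0,0],0],[10,[32,0,0],0],[10,[36,0,0],0],[10,[40,0,0],0],[10,[44,0,0],0],[10,[48,0,0],0]]' 80
python3 -m jog '[[10,[4,0,0],0],[10,[8,0,0],0],[10,[12,0,0],0],[10,[16,0,0],0],[10,[19,0,0],0],[10,[21,0,0],0],[10,[22,0,0],0],[10,[22,0,0],0],[10,[22,0,0],0]]' 80
python3 - <<'E'
from h import *
f=bot.grab_frame("side"); s=bot.read_state(); print(s["tool_pos"],s["ft_force"])
cv2.imwrite("pics/s9c.png",cv2.resize(f[165:245,215:305,::-1],None,fx=6,fy=6,interpolation=cv2.INTER_CUBIC))
E
```

```text
clock: 15.33
tool_pos: [0.5644, 0.0059, 0.1118]
ee_rot: [[0.002, -0.001, -1.0], [1.0, -0.004, 0.002], [-0.004, -1.0, 0.001]]
ft_force: [-2.8, -0.4, 3.5]
grip_width: 0.0181
clock: 16.08
tool_pos: [0.5871, 0.0059, 0.1121]
ee_rot: [[0.002, 0.0, -1.0], [1.0, -0.004, 0.002], [-0.004, -1.0, -0.0]]
ft_force: [-0.8, 0.4, 2.4]
grip_width: 0.0183
[0.58701167 0.00584145 0.11206142] [-1.33501855  0.41594515  2.72528122]
```

View pics/s9c.png

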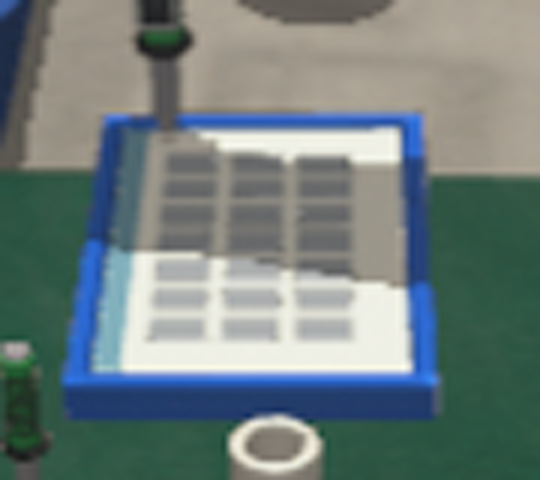

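The stroke ends at crop (168,137), at the right end of the fold and off the windows. I lift, then fit the mouth of the holder numerically. My viewing allowance is used up, so this and the checks after it go by numbers.

```bash
python3 -m jog '[[10,[0,0,3],0],[10,[0,0,8],0],[10,[0,0,20],0],[10,[0,0,40],0],[10,[0,0,60],0],[10,[0,0,75],0],[10,[0,0,82],0],[10,[0,0,83],0],[10,[0,0,83],0]]' 80
cat > mouth.py <<'E'
from h import *
from scipy.optimize import minimize
np.set_printoptions(precision=4,suppress=True)
t=np.linspace(0,2*np.pi,48,endpoint=False)
def samp(g,n,c,r,z):
    q=proj(n,np.c_[c[0]+r*np.cos(t),c[1]+r*np.sin(t),np.full(48,z)]).astype(np.float32)
    return cv2.remap(g,q[:,1].copy(),q[:,0].copy(),cv2.INTER_LINEAR).mean()
if __name__=="__main__":
  for n in("side","top"):
    f=bot.grab_frame(n); cv2.imwrite(f"pics/{n}10.png",f[:,:,::-1]); g=f.astype(np.float32).mean(2)
    G=cv2.GaussianBlur(g,(0,0),.5)
    print(n,[(d["at"],round(d["p"],2)) for d in bot.spot_in(n,"holder_mouth")][:2])
    sc=lambda c:2*samp(G,n,c,.0145,.075)-samp(G,n,c,.009,.075)-samp(G,n,c,.020,.075)
    best=max((sc((x,y)),x,y) for x in np.arange(.512,.542,.001) for y in np.arange(.290,.320,.001))
    print(n,np.array(best))
  s=bot.read_state(); print(s["clock"],s["tool_pos"],s["ft_force"])
E
python3 mouth.py
```

```text
clock: 16.88
tool_pos: [0.5873, 0.0058, 0.1956]
ee_rot: [[0.002, 0.001, -1.0], [1.0, -0.004, 0.002], [-0.004, -1.0, -0.001]]
ft_force: [-0.6, 0.1, -0.7]
grip_width: 0.0184
side [([259.5, 257.8], 0.57)]
side [169.7954   0.528    0.305 ]
top [([196.0, 196.8], 0.87), ([193.0, 243.2], 0.23)]
top [86.4269  0.526   0.308 ]
17.0833 [0.586  0.0059 0.1937] [-0.5732 -0.3597 -1.6538]
```

```bash
python3 -m jog '[[10,[-4,20,2],0],[10,[-10,50,4],0],[10,[-16,80,4],0],[10,[-22,110,4],0],[10,[-28,140,4],0],[10,[-34,170,4],0],[10,[-40,200,4],0],[10,[-46,230,4],0],[10,[-52,260,4],0],[10,[-57,285,4],0],[10,[-59,298,4],0],[10,[-59,300,4],0]]' 80
python3 -m jog '[[10,[0,0,0],0],[10,[0,0,0],0]]' 80
python3 - <<'E'
from h import *
for n in("side","top"):
    f=bot.grab_frame(n); cv2.imwrite(f"pics/{n}11.png",f[:,:,::-1])
s=bot.read_state(); print(s["clock"],s["tool_pos"],s["ft_force"])
# tip/shank column and row check in side vs earlier picture side2 (same pose, straight pen)
p=s["tool_pos"]
g=cv2.imread("pics/side11.png").astype(int); g0=cv2.imread("pics/side10.png").astype(int)
d=np.abs(g-g0).sum(2)>60
for z in(.05,.06,.07,.08,.09):
    q=proj("side",p+[0,0,-z])[0]; r=int(round(q[0])); c=np.where(d[r,245:277])[0]+245
    print("z",z,"pred",q.round(1),"seen cols",c.min() if len(c) else None,c.max() if len(c) else None)
q=proj("side",p+[0,0,-.0936])[0]; print("pred tip",q); print("rows changed in tip columns",np.where(d[200:240,int(round(q[1]))-1:int(round(q[1]))+2].any(1))[0]+200)
E
```

```text
clock: 18.08
tool_pos: [0.526, 0.3079, 0.1967]
ee_rot: [[-0.001, -0.004, -1.0], [1.0, -0.004, -0.001], [-0.004, -1.0, 0.004]]
ft_force: [0.1, -0.2, -2.5]
grip_width: 0.0183
clock: 18.25
tool_pos: [0.5259, 0.3071, 0.196]
ee_rot: [[-0.001, -0.005, -1.0], [1.0, -0.005, -0.001], [-0.005, -1.0, 0.005]]
ft_force: [0.4, 0.4, -0.5]
grip_width: 0.0182
18.35 [0.52620559 0.30656447 0.19631386] [-0.47427002  0.85210471 -0.3328592 ]
z 0.05 pred [213.  260.5] seen cols 257 264
z 0.06 pred [216.8 260.6] seen cols 257 264
z 0.07 pred [220.5 260.7] seen cols 258 264
z 0.08 pred [224.2 260.8] seen cols 259 263
z 0.09 pred [227.8 260.8] seen cols 260 262
pred tip [229.1472614  260.86563619]
rows changed in tip columns [200 201 202 203 204 205 206 207 208 209 210 211 212 213 214 215 216 217
 218 219 220 221 222 223 224 225 226 227 228 229 234 235]
```

The pen is straight and its tip is where I predicted it. I insert it, first by 60 mm.

```bash
python3 -m jog '[[10,[0.5,0,-8],0],[10,[0.5,0,-18],0],[10,[0.5,0,-26],0],[10,[0.5,0,-33],0],[10,[0.5,0,-40],0],[10,[0.5,0,-47],0],[10,[0.5,0,-54],0],[10,[0.5,0,-60],0],[10,[0.5,0,-62],0],[10,[0.5,0,-62],0]]' 80
```

```text
clock: 19.18
tool_pos: [0.5262, 0.3064, 0.1335]
ee_rot: [[0.0, -0.006, -1.0], [1.0, -0.006, 0.001], [-0.006, -1.0, 0.006]]
ft_force: [-1.0, -0.5, -1.4]
grip_width: 0.018
```

No resistance so far. I go down to just above home, at TCP 0.112.

```bash
python3 -m jog '[[10,[0,0,-5],0],[10,[0,0,-10],0],[10,[0,0,-15],0],[10,[0,0,-19],0],[10,[0,0,-21.5],0],[10,[0,0,-21.5],0],[10,[0,0,-21.5],0]]' 80
python3 -c "
from cell import bot
import numpy as np
F=[]
for i in range(4): bot.grab_frame('side'); F.append(bot.read_state()['ft_force'])
print(np.mean(F,0),bot.read_state()['tool_pos'])"
```

```text
clock: 19.77
tool_pos: [0.5261, 0.3064, 0.1118]
ee_rot: [[0.0, -0.006, -1.0], [1.0, -0.006, 0.0], [-0.006, -1.0, 0.006]]
ft_force: [-0.5, 0.4, -1.7]
grip_width: 0.0177
[-0.1973509   0.19043663 -0.68772321] [0.52639403 0.30649172 0.11225105]
```

```bash
python3 -m jog '[[24,[0,0,-0.5],0],[35,[0,0,-0.5],0],[50,[0,0,-0.5],0],[60,[0,0,-0.5],0],[60,[0,0,-0.5],0],[60,[0,0,8],0],[60,[0,0,25],0],[60,[0,0,50],0],[60,[0,0,80],0],[60,[0,0,110],0],[60,[0,0,125],0],[60,[0,0,130],0]]' 80
python3 -m jog '[[60,[-15,20,10],0],[60,[-45,50,20],0],[60,[-75,80,20],0],[60,[-105,110,20],0],[60,[-130,140,20],0],[60,[-150,160,20],0],[60,[-160,170,20],0],[60,[-160,170,20],0]]' 80
python3 - <<'E'
from h import *
I={}
for n in("side","top"):
    f=bot.grab_frame(n); cv2.imwrite(f"pics/{n}12.png",f[:,:,::-1]); I[n]=f
    for k in("sealing_pen","card_leaf","gallipot","pe_bottle_red","vial_big2","calculator"): print(n,k,[(np.round(d["at"]).tolist(),round(d["p"],2)) for d in bot.spot_in(n,k)][:3])
s=bot.read_state(); print(s["clock"],s["tool_pos"],s["ft_force"])
# compare pen region with initial picture; green handle centroid and extents
for nm in("side0","side12","top0","top12"):
    im=cv2.imread(f"pics/{nm}.png"); h=cv2.cvtColor(im,cv2.COLOR_BGR2HSV)
    r0,r1,c0,c1=(205,250,248,274) if "side" in nm else (180,205,180,210)
    w=h[r0:r1,c0:c1]
    m=(w[...,0]>50)&(w[...,0]<70)&(w[...,1]>150) if "side" in nm else (im[r0:r1,c0:c1].max(2)<45)
    p=np.argwhere(m)+[r0,c0]; print(nm,len(p),p.mean(0) if len(p) else None,p.min(0),p.max(0))
a,b=[cv2.imread(f"pics/side{k}.png")[200:250,245:277].astype(int) for k in("0","12")]
print("diff px pen box",(np.abs(a-b).sum(2)>90).sum())
E
```

```text
clock: 20.97
tool_pos: [0.5285, 0.3075, 0.2472]
ee_rot: [[0.0, 0.002, -1.0], [1.0, -0.002, 0.0], [-0.002, -1.0, -0.002]]
ft_force: [0.5, -0.8, -0.6]
grip_width: 0.06
clock: 21.63
tool_pos: [0.366, 0.4789, 0.2663]
ee_rot: [[-0.004, 0.0, -1.0], [1.0, -0.003, -0.004], [-0.003, -1.0, -0.0]]
ft_force: [0.0, -0.3, -0.2]
grip_width: 0.0601
side sealing_pen [([232.0, 219.0], 0.74), ([227.0, 261.0], 0.52), ([233.0, 313.0], 0.44)]
side card_leaf [([205.0, 258.0], 0.98), ([211.0, 258.0], 0.43)]
side gallipot [([150.0, 268.0], 0.75)]
side pe_bottle_red [([275.0, 178.0], 0.56)]
side vial_big2 [([284.0, 221.0], 0.89)]
side calculator []
top sealing_pen [([191.0, 258.0], 0.44)]
top card_leaf [([194.0, 256.0], 0.65), ([236.0, 173.0], 0.65)]
top gallipot [([202.0, 345.0], 0.56)]
top pe_bottle_red [([146.0, 174.0], 0.69), ([194.0, 256.0], 0.51)]
top vial_big2 [([172.0, 170.0], 0.53)]
top calculator [([235.0, 175.0], 0.57)]
22.3333 [0.36865983 0.47735626 0.26723412] [-0.00416858 -0.10084638 -0.0820514 ]
side0 4 [237.5 260.5] [237 260] [238 261]Traceback (most recent call last):
  File "<stdin>", line 13, in <module>
    return umr_minimum(a, axis, None, out, keepdims, initial, where)
ValueError: zero-size array to reduction operation minimum which has no identity
```

Run:
```python
from h import *
a,b=cv2.imread("pics/side0.png"),cv2.imread("pics/side12.png")
def sub(T,I,box,m=8,k=8):
    r0,r1,c0,c1=box; t=cv2.resize(T[r0:r1,c0:c1],None,fx=k,fy=k,interpolation=cv2.INTER_CUBIC); i=cv2.resize(I[r0-m:r1+m,c0-m:c1+m],None,fx=k,fy=k,interpolation=cv2.INTER_CUBIC)
    _,v,_,l=cv2.minMaxLoc(cv2.matchTemplate(i,t,cv2.TM_CCOEFF_NORMED)); return round(v,3),(l[1]/k-m,l[0]/k-m)
for n,bx in dict(handle_end=(212,222,255,267),handle_low=(228,240,253,269),mouth=(238,255,250,272),vial=(268,297,211,231),bottle=(242,302,162,200),calc=(258,306,286,340)).items(): print(n,sub(a,b,bx),"shift (row,col) px")
# leaf silhouettes: white/gray extents along the leaf, far-edge rows at near edge columns
print("leaf near part, brightness along predicted flat vs raised edge:")
for x,y,z in((-.064,.05,.022),(-.064,-.05,.022),(-.066,0,.022),(-.064,-.098,.068)):
    q=proj("side",[.54+x,.0935+y,z])[0]; r,c=np.round(q).astype(int); print((x,y,z),(r,c),a[r,c],b[r,c])
# windows match flat model: compare with picture taken while the leaf was pressed (side10 after lift)
print("tray vs side10",sub(cv2.imread("pics/side10.png"),b,(190,228,240,280),3))
```

```text
handle_end (0.926, (-0.25, 0.375)) shift (row,col) px
handle_low (0.936, (0.0, 0.625)) shift (row,col) px
mouth (0.952, (0.0, 0.25)) shift (row,col) px
vial (1.0, (0.0, 0.0)) shift (row,col) px
bottle (1.0, (0.0, 0.0)) shift (row,col) px
calc (1.0, (0.0, 0.0)) shift (row,col) px
leaf near part, brightness along predicted flat vs raised edge:
(-0.064, 0.05, 0.022) (np.int64(216), np.int64(281)) [226 237 237] [234 244 243]
(-0.064, -0.05, 0.022) (np.int64(196), np.int64(281)) [205 211 204] [214 219 213]
(-0.066, 0, 0.022) (np.int64(205), np.int64(282)) [217 194 184] [228 207 195]
(-0.064, -0.098, 0.068) (np.int64(173), np.int64(280)) [142 154 162] [150 163 172]
tray vs side10 (0.021, (0.0, 0.125))
```

Run:
```python
from h import *
f=bot.grab_frame("side"); b=f[:,:,::-1].copy(); a=cv2.imread("pics/side0.png"); cv2.imwrite("pics/side13.png",b)
# top edge of white leaf per column (walk), initial vs now, and predicted flat leaf far edge
for c in(250,260,270,280):
    out=[]
    for I in(a,b):
        w=(I[168:232,c].min(1)>165); r=np.where(w)[0]+168; out.append((r.min(),r.max(),len(r)) if len(r) else None)
    print(c,"init",out[0],"now",out[1])
print("pred flat far corners/near corners",proj("side",[[.608,-.0065,.022],[.472,-.0065,.022],[.472,.1935,.022],[.608,.1935,.022]]).round(1).tolist())
print("raised near corners would be",proj("side",[[.48,-.0065,.07],[.48,.1935,.07]]).round(1).tolist())
for k in("c5_7","side10","side0"):
    g=cv2.imread(f"pics/{k}.png"); print(k,np.abs(g[185:228,255:278].astype(int)-b[185:228,255:278]).mean())
```

```text
250 init (np.int64(182), np.int64(221), 40) now (np.int64(187), np.int64(226), 40)
260 init (np.int64(180), np.int64(214), 35) now (np.int64(187), np.int64(214), 28)
270 init (np.int64(177), np.int64(216), 27) now (np.int64(187), np.int64(226), 40)
280 init (np.int64(183), np.int64(226), 41) now (np.int64(186), np.int64(226), 41)
pred flat far corners/near corners [[186.7, 235.9], [186.5, 281.6], [227.4, 283.5], [227.4, 230.3]]
raised near corners would be [[172.4, 279.0], [211.9, 280.6]]
c5_7 25.48938321536906
side10 55.90428041793057
side0 32.79912369396697
```

The leaf's far edge now runs level at row 187, where a flat leaf is predicted (186.6). The pen matches its initial parked picture within about 0.6 px.

```bash
python3 -c "
from cell import bot
print(bot.hand_in(), bot.read_state()['clock'])"
```

```text
the job is handed in; nothing more can be done
the job is handed in; nothing more can be done
```

I sealed the card in one stroke, put the pen back in its holder, and handed the job in at about 22 s on the robot's clock. The hand-in gives no verdict, so what follows rests on my own measurements.

**Stroke:** I took the large green pen from the holder and ran its tip from the left end of the fold, along the near edge, to the right end of the fold. It moved at about 48 mm/s. The wrist sensor read about 3–4.5 N after allowing for the pen's weight, with noise of about 0.5 N. In the pictures I took along the way, the tip was on the plain margin and clear of the windows.

**Last checks:**
- **Leaf:** it lies flat. Its far edge is level at row 187, and a flat leaf should show at 186.6.
- **Pen:** it went in without resistance. Its picture is within about 0.6 px (roughly 1–2 mm) of how it stood at the start.
- **Bystanders:** the bottle, vial and calculator have not shifted at all. The bowl I checked only with the detector, and it agrees to within 3 px.
- **Robot:** the gripper is open and clear, with wrist force near zero.

**Checks that disagreed or failed:**
- The first automatic tray fits disagreed by 12 mm in y, so I used the rim corners, which agreed within about 3 mm.
- One final template comparison of the tray against an earlier picture failed (correlation 0.02). I think the lifted arm or its shadow covered the leaf in that picture, but I did not confirm it.
- One colour-based check of the pen crashed, and I replaced it with template matching.
- I had used all 12 picture views by the end of the stroke, so the re-parking and final checks were done by numbers only.

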